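# Sort the parts of stripped-down drills into their trays

## Task

Two cordless drills have been stripped on the repair bench: put both ball bearings into the round dish, both drill chucks into the square tray, and the battery pack into the oblong tray, in any order. The bearings must lie flat on the dish's floor side by side, the chucks must stand upright on their tray's floor with the nose up, and the battery must stand flat on its tray's floor, contacts up. Leave the sander and the wrench where they are.

Things in the scene. Friction and masses are not known exactly. Their poses are not given: they have to be found in the camera images.
- bearing_a: Ball bearing lying flat on the bench: a steel ring-shaped disc, outside diameter 35 mm, 11 mm high, dark seal and a dark dummy bore (solid: grip it on the outside). 45 g or so. Origin: centre of its underside, z up. The two bearings are alike.
- bearing_b: Ball bearing lying flat on the bench: a steel ring-shaped disc, outside diameter 35 mm, 11 mm high, dark seal and a dark dummy bore (solid: grip it on the outside). 45 g or so. Origin: centre of its underside, z up. The two bearings are alike.
- chuck_a: Drill chuck standing upright, nose up: a black ribbed straight cylinder of diameter 43 mm from the bench to height 48 mm, then a steel cone narrowing to diameter 21 at 63, three small jaws up to 68. 220 g or so. Origin: centre of its underside, z up along its axis. The two chucks are alike.
- chuck_b: Drill chuck standing upright, nose up: a black ribbed straight cylinder of diameter 43 mm from the bench to height 48 mm, then a steel cone narrowing to diameter 21 at 63, three small jaws up to 68. 220 g or so. Origin: centre of its underside, z up along its axis. The two chucks are alike.
- battery: Drill battery pack standing on its base: a black base block 84 mm (x) by 52 mm (y) by 28 mm high, with a grey stem 40 (x) by 30 (y) centred on it, from height 28 up to 66, copper contacts on top. 300 g or so; grip the stem. Origin: centre of the underside of the base, x along its length, z up.
- round_dish: Round shallow dish, outside diameter 132 mm, inside 124 mm, for the bearings. Fixed to the bench, bare steel, outside height 16 mm, walls 4 mm thick, floor 4 mm thick (its inner floor is 4 mm above the bench). Origin: centre of its underside, on the bench top.
- square_tray: Square shallow tray, in mm outside 136 by 136, inside 128 by 128, for the chucks; x and y along its sides. Fixed to the bench, bare steel, outside height 16 mm, walls 4 mm thick, floor 4 mm thick (its inner floor is 4 mm above the bench). Origin: centre of its underside, on the bench top.
- oblong_tray: Oblong shallow tray, in mm outside 150 (x) by 84 (y), inside 142 by 76, for the battery, which fits only lengthwise (either way round); x along its length. Fixed to the bench, bare steel, outside height 16 mm, walls 4 mm thick, floor 4 mm thick (its inner floor is 4 mm above the bench). Origin: centre of its underside, on the bench top.
- sander: Bystander: round yellow and black palm sander, diameter 124 mm, 112 mm high, standing on its pad. Origin: centre of its underside. Not to be moved.
- wrench: Bystander: steel combination wrench, 150 mm long, lying on the bench between two of the tray places, roughly along its x. Origin: its underside at mid-length. Not to be moved.

How it is judged (in metres and radians):
At the end, for the whole second after the job is handed in: At rest on their tray floors (underside 1 to 8 mm above the bench), tilt under 0.1 rad: bearings within 47 mm of the dish centre, chucks within 45 mm of the square tray centre along each side, battery within 33 mm lengthwise and 18 mm across of the oblong tray centre (z of bearing_a in the frame of round_dish between 0.001 and 0.008 m and angle between each of bearing_a, bearing_b, chuck_a, chuck_b, battery's own z axis and vertical below 0.1 rad and linear speed of each of bearing_a, bearing_b, chuck_a, chuck_b, battery below 0.02 m/s and angular speed of each of bearing_a, bearing_b, chuck_a, chuck_b, battery below 0.3 rad/s and horizontal distance between each of bearing_a, bearing_b and round_dish below 0.047 m and z of bearing_b in the frame of round_dish between 0.001 and 0.008 m and z of chuck_a in the frame of square_tray between 0.001 and 0.008 m and x of chuck_a in the frame of square_tray between -0.045 and 0.045 m and y of chuck_a in the frame of square_tray between -0.045 and 0.045 m and z of chuck_b in the frame of square_tray between 0.001 and 0.008 m and x of chuck_b in the frame of square_tray between -0.045 and 0.045 m and y of chuck_b in the frame of square_tray between -0.045 and 0.045 m and z of battery in the frame of oblong_tray between 0.001 and 0.008 m and x of battery in the frame of oblong_tray between -0.033 and 0.033 m and y of battery in the frame of oblong_tray between -0.018 and 0.018 m); the robot touches nothing.
It fails at once if the sander is shifted by more than 30 mm (distance of sander from where it was at the start of the episode above 0.03 m).
It fails at once if the wrench is shifted by more than 30 mm (distance of wrench from where it was at the start of the episode above 0.03 m).
It also fails if it takes over 128 s, if anything falls off the work surface, if the arm or the gripper's body presses on something with over 40 N, if the wrist force passes 120 N, or if a joint passes its speed limit or range.

## Robot

A 6-joint arm with a two-finger parallel gripper is mounted at the origin on the work surface. World frame = base frame: x ahead of the robot, y to its left, z up, the work surface at z = 0. Lengths are in m, angles in degrees, forces in N, time in s.
With the tool pointing down it reaches from about 0.275 to 0.75 m from the base axis. Payload 10.2 kg.
Tool frame: the origin (TCP) lies at the very end of the fingers, on their centre line; the grasp point (between the pads) lies 19 mm behind it (grasp_offset is the distance from the TCP to the grasp point, in m); z points along the fingers, y is the line along which they close (so a half turn about z gives the same grasp; the last joint's range is limited). The gripper opens to 85 mm and grips with 20 to 120 N. Pads are 22 mm wide; open, the fingers measure 114 mm over their backs; the gripper's body (76 mm by 85 mm) begins 54 mm behind the grasp point. The pads swing forward as they close: fully open they stand 13 mm farther back than shut.
Start: joints at [-79.148, 17.928, 85.812, -0, 76.261, -12.8], TCP at [0.211, -0.481, 0.231] pointing down, gripper open.
Joint ranges: [-168.41, 168.41], [-55.51, 124.54], [10.69, 146.95], [-70.63, 250.63], [1, 178], [-165.06, 165.06]. Speed limits (degrees/s): [136.94, 136.94, 172.46, 180, 180, 180].

## Interface

Orientations are given as [roll, pitch, yaw] about the fixed x, y, z axes, in that order (R = Rz(yaw) Ry(pitch) Rx(roll)).
In Python, from workcell import * gives the robot as it stands. The module is installed in compiled form; this text tells all that it offers.
- The arm moves only by the tool carry_out, never from a script. Its argument "plan" is a list that holds one entry, the list of rows, each a list of 6 numbers: the shift along the tool's x, y, z in cm, then the turn, a rotation vector about the tool's x, y, z in rad. In form: [[[dx, dy, dz, rx, ry, rz], ...]]. A call has 1 to 5 rows; each row shifts and turns the commanded pose from where the row before left it, along the tool's axes as they then stand; what a row does not reach is not made up. A row lasts 1/10 s, in which the tool goes at most 50 mm and 8.59 degrees, less where a joint would pass 70% of its speed; a pose out of reach is approached as far as the arm can. A call with a gripper value outside its range is refused whole. "hand" is the opening, from 0 (shut) to 1 (fully open), set as the call begins (left out, the last holds). The fingers move at their own pace and stop on an object; "squeeze" is the grip in N (left out, the last holds). Time passes only in rows, so rows that do not move let the fingers close. It gives the time, the measured TCP pose, the force, the opening and the grip force at its end, in the units of the state.
- sense(): the state, without advancing time (a new reading comes with each control period).
- read_camera(name): name is "scene" or "side" or "wrist"; returns a dict with "image" (480x640x3 uint8, blue, green, red), "fx", "fy", "cx", "cy" (pixels), "dist_coeffs" ([k1, k2, p1, p2, k3] as OpenCV has them; the pictures are not rectified), "rvec" (rotation vector, rad) and "tvec" (3), from world to camera coordinates, as OpenCV has them; the wrist camera has in their place "mount" (4x4, takes a point from camera to tool coordinates, whose origin is the TCP and whose axes are the flange's). Camera axes: x right, y down, z forward; pixel columns grow to the right and rows downward; lengths in m; the calibration is good to about 2 mm. A picture is of the moment at which its call begins: read the wrist's pose just before it. There is no depth.
- job_done(): hands the job in; it is judged then, once.
The state is a dict: "t": time; "q": joint angles; "qd": joint speeds; "tau": joint torques, N m; "position": TCP position; "eef_rot": TCP orientation; "wrist_force": force on the tool from outside, world axes, zero at the start; "torque": the same for the moment, N m; "grip_width": finger opening in m; "grip_force": force on a finger pad.
Only numpy, scipy, OpenCV 4.12 (cv2) and the standard library are available. Lean on these libraries where they do the work, as an engineer would, in place of code of your own. Each camera call takes 0.05 s, during which the arm holds its last target. There are 200 camera calls.

## Working session

There is one attempt and no reset: what is moved stays moved. The work goes in short steps, Python scripts to look and compute and a tool call to move; the robot and the scene stay as the last step left them, time stands still between calls to the robot, and variables do not carry over. Pictures are saved under pics/ and viewed, at most 14 in all, crops included, and the job is handed in when it is done.

Besides the shell and the picture viewer there is one more tool, called after "Emit:" as a command line: name --argument value ..., lists and objects as JSON in quotes. carry_out: Moves the arm, as the interface text tells. Its arguments: {"type":"object","properties":{"plan":{"type":"array","items":{"type":"array","items":{"type":"array","items":{"type":"number"}}}},"hand":{"type":"number"},"squeeze":{"type":"number"}},"required":["plan"]}

```bash
mkdir -p pics
python3 - <<'E'
from workcell import *
import cv2
print(sense())
for n in ["scene","side"]:
    c=read_camera(n); cv2.imwrite(f"pics/{n}0.png",c["image"]); print({k:v for k,v in c.items() if k!="image"})
E
```

```text
{'t': 0.0, 'q': array([-7.91465999e+01,  1.79600630e+01,  8.58539775e+01, -1.04684232e-04,
        7.62593152e+01, -1.27992936e+01]), 'qd': array([ 0.08255372, -0.05388882,  0.01784219,  0.04114679, -0.03251582,
        0.02086568]), 'tau': array([-7.68889822e-04, -4.12260246e+01, -2.59746695e+01, -2.57286119e-04,
        4.00969380e-03, -9.57170343e-08]), 'position': array([ 0.21057069, -0.48064823,  0.23072975]), 'eef_rot': array([-1.79928444e+02, -1.61518417e-02,  2.36527086e+01]), 'wrist_force': array([-0.80057489, -0.87900436,  0.63110328]), 'torque': array([-0.04334762, -0.05243757,  0.00526094]), 'grip_force': 0.0, 'grip_width': 0.08560979887305}
{'fx': 433.0335827298294, 'fy': 433.0335827298294, 'cx': 318.1932947286716, 'cy': 238.23750718287698, 'dist_coeffs': array([-0.02865863,  0.        ,  0.        ,  0.        ,  0.        ]), 'rvec': array([ 2.15330064,  0.87796748, -0.4141309 ]), 'tvec': array([-0.45383267, -0.14938364,  1.20751595])}
{'fx': 446.4205111483211, 'fy': 446.4205111483211, 'cx': 316.12062963535925, 'cy': 243.0481448440494, 'dist_coeffs': array([-0.08049245,  0.        ,  0.        ,  0.        ,  0.        ]), 'rvec': array([ 2.24860885, -0.13713056,  0.04329664]), 'tvec': array([-0.52515046,  0.13079497,  1.11247016])}
```

View pics/scene0.png

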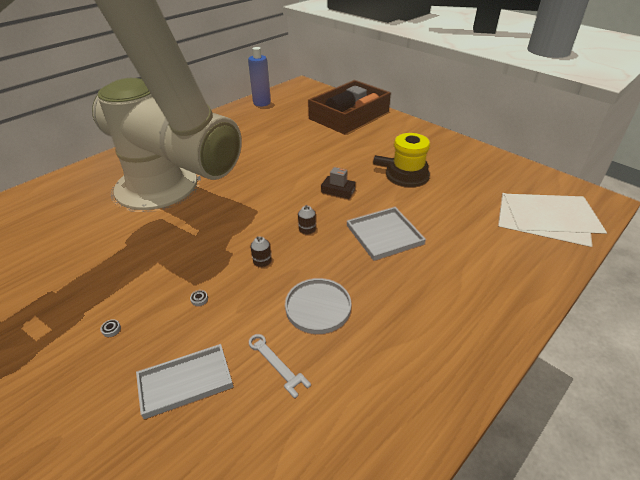

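View pics/side0.png

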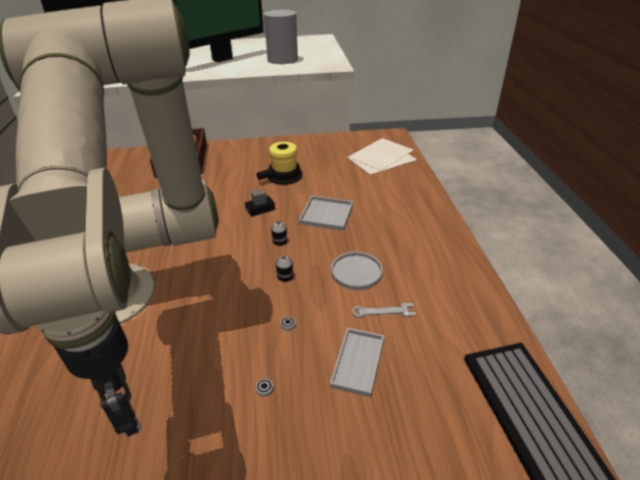

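The scene view shows the bearings at (111,328) and (199,298), the chucks at (261,250) and (307,218), and the battery at (338,183). The square tray is at (386,232), the dish at (318,306), the oblong tray at (185,380), the wrench at (280,365) and the sander at (409,160). I'll enlarge the images for precise pixel positions.

Run:
```python
import cv2
a=cv2.imread("pics/scene0.png")[150:420,90:440]; cv2.imwrite("pics/sc.png",cv2.resize(a,None,fx=2.2,fy=2.2,interpolation=cv2.INTER_CUBIC))
a=cv2.imread("pics/side0.png")[180:405,230:430]; cv2.imwrite("pics/si.png",cv2.resize(a,None,fx=2.6,fy=2.6,interpolation=cv2.INTER_CUBIC))
```

```text
(no output)
```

View pics/sc.png

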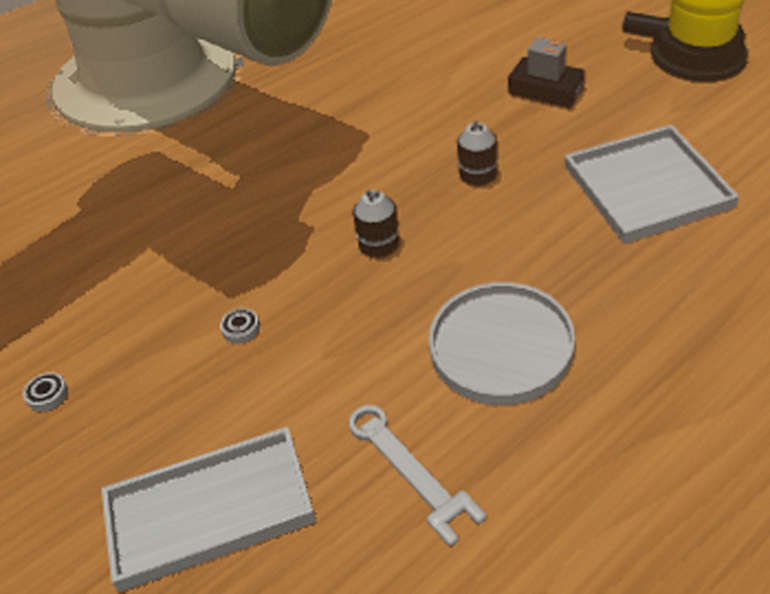

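View pics/si.png

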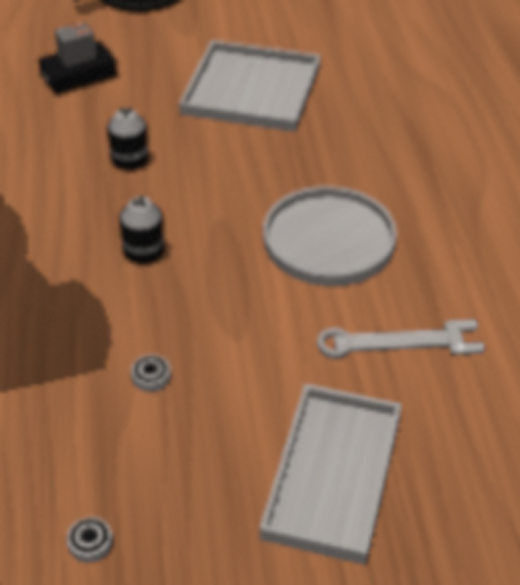

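Pixel positions read off the enlargements go straight into the script: known-height points, solved in both views.

```bash
cat > vis.py <<'E'
from workcell import *
import numpy as np, cv2
def ray(c,px):
    K=np.array([[c["fx"],0,c["cx"]],[0,c["fy"],c["cy"]],[0,0,1]])
    n=cv2.undistortPoints(np.array([[px]],float),K,c["dist_coeffs"])[0,0]
    R=cv2.Rodrigues(c["rvec"])[0]; o=-R.T@c["tvec"].ravel()
    return o,R.T@np.array([n[0],n[1],1])
def onz(c,px,z):
    o,d=ray(c,px); return (o+d*(z-o[2])/d[2])[:2]
E
python3 - <<'E'
from vis import *
S=read_camera("scene");D=read_camera("side")
P={"bL":(.011,(44,387),(89,535)),"bR":(.011,(240,322),(150,369)),"c1":(.068,(374,194),(141,200)),"c2":(.068,(477,126),(126,112)),
"stem":(.066,(548,45),(75,31)),"bat_l":(.028,(510,78),(40,67)),"bat_f":(.028,(577,90),(55,82)),"bat_r":(.028,(584,72),(116,66)),"dish":(.016,(502,338),(330,231)),
"sq1":(.016,(566,159),(181,108)),"sq2":(.016,(672,127),(213,43)),"sq3":(.016,(737,196),(319,55)),"sq4":(.016,(626,233),(297,123)),
"ob1":(.016,(102,488),(262,533)),"ob2":(.016,(288,430),(307,387)),"ob3":(.016,(315,516),(400,404)),"ob4":(.016,(116,578),(367,552)),
"wr1":(.004,(368,422),(335,342)),"wr2":(.004,(485,519),(484,348))}
for k,(z,a,b) in P.items():
    print(k,onz(S,np.array(a)/2.2+[90,150],z).round(4),onz(D,np.array(b)/2.6+[230,180],z).round(4))
E
```

```text
bL [ 0.3869 -0.3152] [ 0.3872 -0.3169]
bR [ 0.447  -0.1519] [ 0.4455 -0.154 ]
c1 [0.4518 0.0124] [0.4508 0.0088]
c2 [0.4458 0.1582] [0.4434 0.1528]
stem [0.3907 0.3291] [0.3918 0.3229]
bat_l [0.3672 0.2883] [0.3469 0.3104]
bat_f [0.4419 0.3251] [0.3645 0.2769]
bat_r [0.423  0.3594] [0.436  0.2999]
dish [0.6378 0.0008] [ 0.6346 -0.0025]
sq1 [0.5091 0.2309] [0.5056 0.2228]
sq2 [0.5578 0.3581] [0.5558 0.3513]
sq3 [0.6794 0.3092] [0.6793 0.3076]
sq4 [0.6312 0.1847] [0.631  0.1773]
ob1 [ 0.5196 -0.3283] [ 0.52   -0.3347]
ob2 [ 0.5802 -0.1925] [ 0.5785 -0.196 ]
ob3 [ 0.6594 -0.2245] [ 0.6536 -0.2248]
ob4 [ 0.5957 -0.3576] [ 0.5966 -0.3614]
wr1 [ 0.614  -0.1366] [ 0.6146 -0.1374]
wr2 [ 0.749  -0.1305] [ 0.7468 -0.1626]
```

```bash
cat > legs.py <<'E'
import numpy as np
def legs(p,yaw,W):
    p=np.array(p);a=np.radians(yaw);c,s=np.cos(a),np.sin(a)
    for n,*w in W:
        d=np.array(w)-p;p=np.array(w)
        print(n,(100*np.array([c*d[0]+s*d[1],s*d[0]-c*d[1],-d[2]])).round(2))
E
python3 - <<'E'
from legs import *
W=[]; p=[.2106,-.4806,.2307]
def pick(n,x,y,z): W.extend([("over "+n,x,y,.10),("down",x,y,z),("up",x,y,.10)])
pick("bL",.387,-.316,.002);pick("dA",.659,.009,.007);pick("bR",.4463,-.153,.002);pick("dB",.613,-.011,.007)
legs(p,23.65,W)
print("yaw 26"); legs([.613,-.011,.1],26,[("hi",.613,-.011,.18),("bat",.391,.326,.18),("d",.391,.326,.035)])
print("yaw 66.3"); legs([.391,.326,.18],66.3,[("ob",.588,-.277,.18),("d",.588,-.277,.039),("u",.588,-.277,.15)])
W=[];pick("c1",.451,.011,.012);pick("tF",.604,.294,.0165);pick("c2",.4445,.156,.012);pick("tN",.584,.242,.0165)
print("yaw 68.7");legs([.588,-.277,.15],68.7,W)
E
```

```text
over bL [22.76 -8.   13.07]
down [0.  0.  9.8]
up [ 0.   0.  -9.8]
over dA [ 37.95 -18.86  -0.  ]
down [0.  0.  9.3]
up [ 0.   0.  -9.3]
over bR [-25.98   6.31  -0.  ]
down [0.  0.  9.8]
up [ 0.   0.  -9.8]
over dB [20.97 -6.32 -0.  ]
down [0.  0.  9.3]
up [ 0.   0.  -9.3]
yaw 26
hi [ 0.  0. -8.]
bat [ -5.18 -40.02  -0.  ]
d [ 0.   0.  14.5]
yaw 66.3
ob [-47.3   42.28  -0.  ]
d [ 0.   0.  14.1]
u [  0.    0.  -11.1]
yaw 68.7
over c1 [ 21.86 -23.23   5.  ]
down [0.  0.  8.8]
up [ 0.   0.  -8.8]
over tF [31.92  3.97 -0.  ]
down [0.   0.   8.35]
up [ 0.    0.   -8.35]
over c2 [-18.65  -9.85  -0.  ]
down [0.  0.  8.8]
up [ 0.   0.  -8.8]
over tN [13.08  9.87 -0.  ]
down [0.   0.   8.35]
up [ 0.    0.   -8.35]
```

Emit:
carry_out --plan '[[[4.5, -1.6, 1.6, 0, 0, 0], [4.5, -1.6, 1.6, 0, 0, 0], [4.5, -1.6, 1.6, 0, 0, 0], [4.5, -1.6, 1.6, 0, 0, 0], [4.5, -1.6, 1.6, 0, 0, 0]]]' --hand 1 --squeeze 40

```text
t: 0.7
position: [0.3844, -0.317, 0.1513]
eef_rot: [180.0, -0.0, 23.6]
wrist_force: [0.8, -0.7, 0.4]
grip_width: 0.0853
grip_force: 0.0
```

```bash
cat >> vis.py <<'E'
from scipy.spatial.transform import Rotation as Ro
def wrist(name=None):
    s=sense(); c=read_camera("wrist")
    T=np.eye(4);T[:3,:3]=Ro.from_euler("xyz",s["eef_rot"],degrees=True).as_matrix();T[:3,3]=s["position"]
    M=np.linalg.inv(T@np.array(c["mount"])); c["rvec"]=cv2.Rodrigues(M[:3,:3])[0]; c["tvec"]=M[:3,3]
    if name: cv2.imwrite(f"pics/{name}.png",c["image"])
    return c
def proj(c,p):
    K=np.array([[c["fx"],0,c["cx"]],[0,c["fy"],c["cy"]],[0,0,1]])
    return cv2.projectPoints(np.array([p],float),c["rvec"],c["tvec"],K,c["dist_coeffs"])[0].ravel()
E
python3 - <<'E'
from vis import *
c=wrist("w1"); i=c["image"].copy(); u=proj(c,[.387,-.316,.011]); print(u, sense()["t"])
cv2.drawMarker(i,tuple(int(v) for v in u),(0,0,255),0,12,1); cv2.imwrite("pics/w1.png",i)
E
```

```text
[326.1607942  223.32479257] 0.75
```

View pics/w1.png

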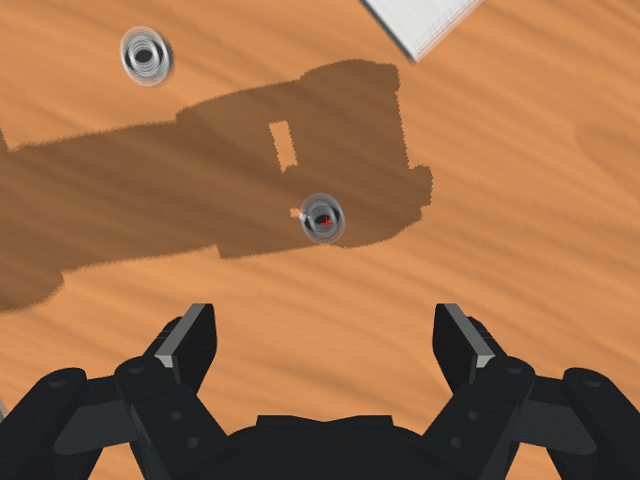

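The wrist view shows the bearing at about (322,218), against a predicted (326,223), an offset of roughly 2 mm. The other bearing is at (147,55). That's close enough to go ahead.

Emit:
carry_out --plan '[[[0.1, 0, 4, 0, 0, 0], [0.1, 0, 4, 0, 0, 0], [0, 0, 4, 0, 0, 0], [0, 0, 2.1, 0, 0, 0], [0, 0, 0.8, 0, 0, 0]]]'

```text
t: 1.25
position: [0.3844, -0.3168, 0.0008]
eef_rot: [-179.8, 0.1, 23.7]
wrist_force: [0.2, -0.4, -0.1]
grip_width: 0.0855
grip_force: 0.0
```

Emit:
carry_out --plan '[[[0, 0, 0, 0, 0, 0], [0, 0, 0, 0, 0, 0], [0, 0, 0, 0, 0, 0], [0, 0, 0, 0, 0, 0], [0, 0, 0, 0, 0, 0]]]' --hand 0.2

```text
t: 1.75
position: [0.3856, -0.3183, 0.0043]
eef_rot: [179.9, -0.0, 23.7]
wrist_force: [-0.9, 1.6, 8.5]
grip_width: 0.0324
grip_force: 38.9
```

Emit:
carry_out --plan '[[[0, 0, -1, 0, 0, 0], [0, 0, -2, 0, 0, 0], [0, 0, -3, 0, 0, 0], [0, 0, -4, 0, 0, 0], [0, 0, 0, 0, 0, 0]]]'

```text
t: 2.25
position: [0.3868, -0.3197, 0.1082]
eef_rot: [179.5, -0.1, 23.7]
wrist_force: [0.0, -0.0, -1.8]
grip_width: 0.0328
grip_force: 39.8
```

Run:
```python
from vis import *
wrist("w2"); s=sense(); print(s["position"],s["grip_width"],s["grip_force"],s["wrist_force"])
```

```text
[ 0.38597921 -0.31873395  0.10567915] 0.03211771787540213 39.804226756095886 [ 0.00373614  0.15369345 -0.75513843]
```

View pics/w2.png

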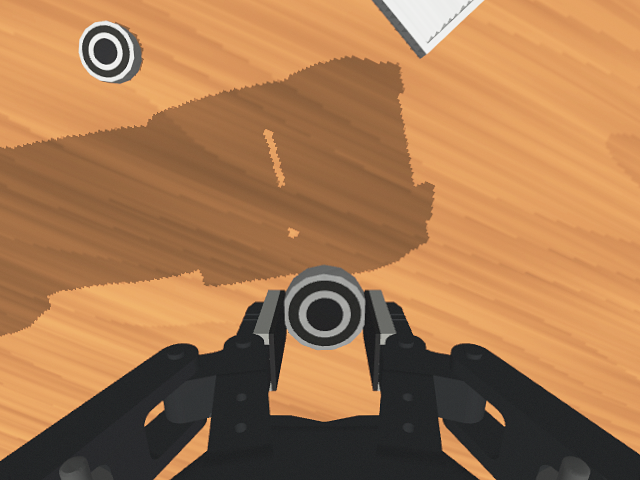

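The bearing is held squarely between the pads at (324,312). Next I move it over the dish.

Emit:
carry_out --plan '[[[3.8, -1.9, 0, 0, 0, 0], [3.8, -1.9, 0, 0, 0, 0], [3.8, -1.9, 0, 0, 0, 0], [3.8, -1.9, 0, 0, 0, 0], [3.8, -1.9, 0, 0, 0, 0]]]'

```text
t: 2.8
position: [0.5215, -0.1528, 0.1022]
eef_rot: [-179.9, 0.0, 23.6]
wrist_force: [-0.1, -1.1, -0.5]
grip_width: 0.0324
grip_force: 39.8
```

Emit:
carry_out --plan '[[[3.8, -1.9, 0, 0, 0, 0], [3.8, -1.9, 0, 0, 0, 0], [3.8, -1.9, 0, 0, 0, 0], [3.8, -1.9, 0, 0, 0, 0], [3.8, -1.9, 0, 0, 0, 0]]]'

```text
t: 3.3
position: [0.6574, 0.0104, 0.1019]
eef_rot: [-179.9, 0.1, 23.7]
wrist_force: [1.2, -0.5, -0.2]
grip_width: 0.0327
grip_force: 39.8
```

Emit:
carry_out --plan '[[[0, 0, 2.5, 0, 0, 0], [0, 0, 2.5, 0, 0, 0], [0, 0, 0, 0, 0, 0], [0, 0, 0, 0, 0, 0]]]'

```text
t: 3.7
position: [0.6568, 0.0086, 0.0529]
eef_rot: [-180.0, 0.0, 23.6]
wrist_force: [0.2, 0.6, 0.5]
grip_width: 0.0325
grip_force: 39.9
```

Run:
```python
from vis import *
for _ in range(4): read_camera("side"); print(sense()["position"].round(4))
c=wrist("w3"); print(proj(c,[.636,-.001,.016]))
```

```text
[0.6574 0.0084 0.0539]
[0.6576 0.0084 0.0543]
[0.6576 0.0084 0.0544]
[0.6576 0.0084 0.0543]
[326.76263443 317.17451807]
```

View pics/w3.png

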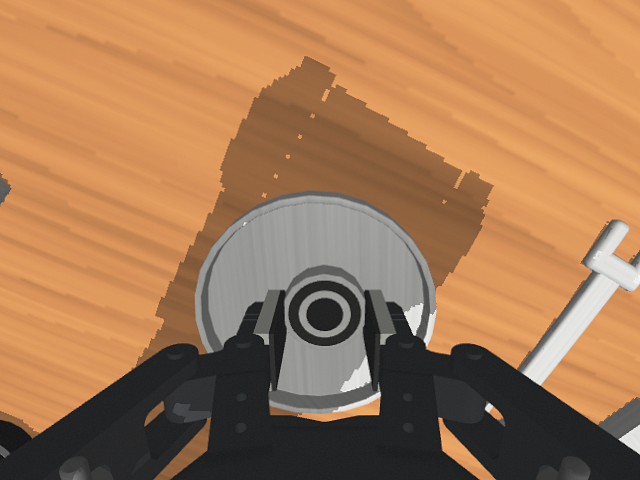

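The dish rim spans x 196–435 and y 192–412, with the held bearing at (324,314). The dish sits slightly left and up of prediction, so I'll quantify that.

Run:
```python
from vis import *
c=wrist()
L,R,T,B=[onz(c,p,.016) for p in [(196,300),(436,300),(315,192),(315,412)]]
print("dish",(L+R)/2,(T+B)/2, np.linalg.norm(L-R),np.linalg.norm(T-B))
for z in (.058,.062,.066): print("bearing",onz(c,(324,314),z),z)
print("tcp proj",proj(c,sense()["position"]))
```

```text
dish [0.64279957 0.00840856] [0.63555702 0.00583384] 0.1282132169675052 0.1309664696805537
bearing [0.65751388 0.01011025] 0.058
bearing [0.65945441 0.0109569 ] 0.062
bearing [0.66139493 0.01180354] 0.066
tcp proj [327.26043421 310.98563361]
```

Emit:
carry_out --plan '[[[0, 0, 2.5, 0, 0, 0], [0, 0, 1.2, 0, 0, 0], [0, 0, 0.6, 0, 0, 0], [0, 0, 0.25, 0, 0, 0], [0, 0, 0, 0, 0, 0]]]'

```text
t: 4.5
position: [0.6573, 0.0087, 0.0084]
eef_rot: [180.0, -0.0, 23.7]
wrist_force: [-1.6, 0.9, 3.4]
grip_width: 0.0324
grip_force: 40.2
```

Emit:
carry_out --plan '[[[0, 0, 0, 0, 0, 0], [0, 0, 0, 0, 0, 0], [0, 0, 0, 0, 0, 0], [0, 0, 0, 0, 0, 0]]]' --hand 0.58

```text
t: 4.9
position: [0.6571, 0.0087, 0.0074]
eef_rot: [180.0, -0.0, 23.7]
wrist_force: [0.4, -0.8, -0.3]
grip_width: 0.0494
grip_force: 0.0
```

Emit:
carry_out --plan '[[[0, 0, -1, 0, 0, 0], [0, 0, -2.5, 0, 0, 0], [0, 0, -3, 0, 0, 0], [0, 0, -3, 0, 0, 0], [0, 0, 0, 0, 0, 0]]]'

```text
t: 5.4
position: [0.6592, 0.0085, 0.1079]
eef_rot: [179.7, -0.4, 23.7]
wrist_force: [0.5, 0.4, -0.9]
grip_width: 0.0491
grip_force: 0.0
```

Run:
```python
from vis import *
for _ in range(3): read_camera("side"); s=sense()
print(s["position"].round(4),s["grip_width"])
```

```text
[0.6567 0.0088 0.102 ] 0.04955069497987091
```

Emit:
carry_out --plan '[[[-4.3, 1.1, 0, 0, 0, 0], [-4.3, 1.1, 0, 0, 0, 0], [-4.3, 1.1, 0, 0, 0, 0], [-4.3, 1.1, 0, 0, 0, 0], [-4.3, 1, 0, 0, 0, 0]]]' --hand 1

```text
t: 6.05
position: [0.4797, -0.1275, 0.1014]
eef_rot: [-179.9, 0.1, 23.7]
wrist_force: [0.4, -0.8, 0.1]
grip_width: 0.0854
grip_force: 0.0
```

Emit:
carry_out --plan '[[[-4.3, 1, 0, 0, 0, 0], [0, 0, 3.5, 0, 0, 0], [0, 0, 3.5, 0, 0, 0], [0, 0, 2, 0, 0, 0], [0, 0, 0.8, 0, 0, 0]]]'

```text
t: 6.55
position: [0.4449, -0.1526, 0.002]
eef_rot: [-179.8, 0.2, 23.6]
wrist_force: [0.2, -0.2, 0.4]
grip_width: 0.0856
grip_force: 0.0
```

Emit:
carry_out --plan '[[[0, 0, 0, 0, 0, 0], [0, 0, 0, 0, 0, 0], [0, 0, 0, 0, 0, 0], [0, 0, 0, 0, 0, 0], [0, 0, 0, 0, 0, 0]]]' --hand 0.2

```text
t: 7.05
position: [0.4469, -0.1536, 0.0055]
eef_rot: [179.9, -0.1, 23.7]
wrist_force: [-2.1, 1.0, 7.5]
grip_width: 0.032
grip_force: 38.9
```

Emit:
carry_out --plan '[[[0, 0, -1, 0, 0, 0], [0, 0, -3, 0, 0, 0], [0, 0, -3, 0, 0, 0], [0, 0, -3, 0, 0, 0], [0, 0, 0, 0, 0, 0]]]'

```text
t: 7.55
position: [0.4481, -0.1544, 0.1086]
eef_rot: [179.6, -0.2, 23.7]
wrist_force: [-0.1, -0.4, -1.1]
grip_width: 0.0325
grip_force: 39.8
```

Run:
```python
from vis import *
for _ in range(3): read_camera("side"); s=sense()
print(s["position"].round(4),s["grip_width"],s["grip_force"])
from legs import *
x,y,z=s["position"]; legs([x,y,z],23.65,[("B",.611,-.008,z)])
```

```text
[ 0.4461 -0.1532  0.1043] 0.03215728171606531 39.78708744049072
B [20.93 -6.69 -0.  ]
```

Emit:
carry_out --plan '[[[4.2, -1.3, 0, 0, 0, 0], [4.2, -1.3, 0, 0, 0, 0], [4.2, -1.4, 0, 0, 0, 0], [4.2, -1.3, 0, 0, 0, 0], [4.1, -1.4, 0, 0, 0, 0]]]'

```text
t: 8.2
position: [0.6115, -0.0066, 0.103]
eef_rot: [-179.9, 0.1, 23.7]
wrist_force: [-0.6, -0.9, 1.0]
grip_width: 0.0321
grip_force: 39.8
```

Emit:
carry_out --plan '[[[0, 0, 3, 0, 0, 0], [0, 0, 3, 0, 0, 0], [0, 0, 2, 0, 0, 0], [0, 0, 1.2, 0, 0, 0], [0, 0, 0.35, 0, 0, 0]]]'

```text
t: 8.7
position: [0.6101, -0.008, 0.0072]
eef_rot: [-179.9, 0.1, 23.6]
wrist_force: [-0.2, -0.3, 0.2]
grip_width: 0.0322
grip_force: 50.6
```

Emit:
carry_out --plan '[[[0, 0, 0, 0, 0, 0], [0, 0, 0, 0, 0, 0], [0, 0, 0, 0, 0, 0], [0, 0, 0, 0, 0, 0], [0, 0, 0, 0, 0, 0]]]' --hand 0.58

```text
t: 9.2
position: [0.6111, -0.0082, 0.0093]
eef_rot: [180.0, -0.0, 23.7]
wrist_force: [0.6, -0.1, 0.1]
grip_width: 0.0492
grip_force: 0.0
```

Emit:
carry_out --plan '[[[0, 0, -1.5, 0, 0, 0], [0, 0, -4, 0, 0, 0], [0, 0, -4, 0, 0, 0], [0, 0, -4, 0, 0, 0], [0, 0, -4, 0, 0, 0]]]'

```text
t: 9.7
position: [0.6107, -0.0081, 0.187]
eef_rot: [180.0, -0.1, 23.7]
wrist_force: [0.8, -0.7, -0.3]
grip_width: 0.0493
grip_force: 0.0
```

Run:
```python
from vis import *
for _ in range(3): read_camera("side"); s=sense()
print(s["position"].round(4),s["grip_width"])
wrist("w4")
from legs import *
x,y,z=s["position"]; legs([x,y,z],23.65,[("bat",.391,.326,.18)])
```

```text
[ 0.6119 -0.0083  0.1878] 0.04949929708252696
bat [ -6.83 -39.49   0.78]
```

View pics/w4.png

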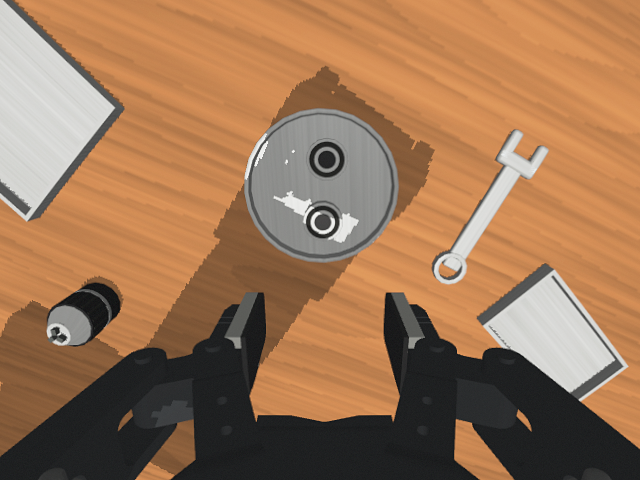

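Both bearings lie flat in the dish at (326,159) and (323,222). Now the battery.

Emit:
carry_out --plan '[[[-0.8, -4.4, 0, 0, 0, 0], [-0.8, -4.4, 0, 0, 0, 0], [-0.8, -4.4, 0, 0, 0, 0], [-0.8, -4.4, 0, 0, 0, 0], [-0.7, -4.4, 0, 0, 0, 0]]]' --hand 1

```text
t: 10.4
position: [0.4851, 0.1788, 0.1829]
eef_rot: [-180.0, 0.1, 23.6]
wrist_force: [0.6, 0.2, -0.1]
grip_width: 0.0854
grip_force: 0.0
```

Emit:
carry_out --plan '[[[-0.7, -4.4, 0, 0, 0, 0], [-0.8, -4.4, 0, 0, 0, 0], [-0.8, -4.4, 0, 0, 0, 0], [-1, -4.3, 0, 0, 0, -0.04], [0, 0, 0, 0, 0, 0]]]'

```text
t: 10.9
position: [0.383, 0.3275, 0.183]
eef_rot: [-179.9, 0.1, 26.3]
wrist_force: [0.8, 0.1, 0.2]
grip_width: 0.0854
grip_force: 0.0
```

Run:
```python
from vis import *
for _ in range(3): read_camera("side"); s=sense()
print(s["position"].round(4),s["eef_rot"].round(1))
c=wrist("w5"); print(proj(c,[.391,.326,.066]))
```

```text
[0.3864 0.3243 0.1833] [1.80e+02 1.00e-01 2.59e+01]
[326.88303249 228.21229468]
```

View pics/w5.png

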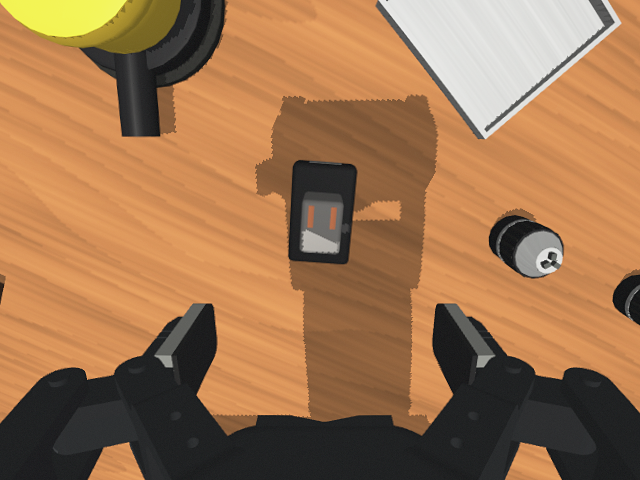

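The stem is at (322,228), as predicted to within about 4 px, and the battery is rotated about 3.5° clockwise from the tool. I correct the yaw and descend.

Emit:
carry_out --plan '[[[0.5, 0, 0, 0, 0, 0.06], [0, 0, 4, 0, 0, 0], [0, 0, 4, 0, 0, 0], [0, 0, 4, 0, 0, 0], [0, 0, 2.6, 0, 0, 0]]]'

```text
t: 11.6
position: [0.3908, 0.3252, 0.0351]
eef_rot: [180.0, 0.2, 22.4]
wrist_force: [0.4, -0.3, -0.7]
grip_width: 0.0853
grip_force: 0.0
```

Emit:
carry_out --plan '[[[0, 0, 0, 0, 0, 0], [0, 0, 0, 0, 0, 0], [0, 0, 0, 0, 0, 0], [0, 0, 0, 0, 0, 0], [0, 0, 0, 0, 0, 0]]]' --hand 0.1 --squeeze 60

```text
t: 12.1
position: [0.392, 0.3273, 0.0395]
eef_rot: [-180.0, -0.2, 22.5]
wrist_force: [-0.4, 1.1, 7.7]
grip_width: 0.0291
grip_force: 59.6
```

Run:
```python
from vis import *
for _ in range(3): read_camera("side"); s=sense()
print(s["position"].round(4),s["eef_rot"].round(1),s["grip_width"],s["grip_force"],s["wrist_force"].round(1))
from legs import *
x,y,z=s["position"]; legs([x,y,z],s["eef_rot"][2],[("ob",.588,-.275,z)])
```

```text
[0.3919 0.3273 0.0395] [180.   -0.2  22.5] 0.02924204727198746 59.612059593200684 [-0.3 -1.5  7.5]
ob [-4.95 63.15 -0.  ]
```

Emit:
carry_out --plan '[[[0, 0, -1.5, 0, 0, 0], [0, 0, -3.5, 0, 0, 0], [0, 0, -3.5, 0, 0, 0], [0, 0, -3, 0, 0, 0], [0, 0, -1, 0, 0, 0]]]'

```text
t: 12.75
position: [0.3919, 0.3274, 0.166]
eef_rot: [-180.0, -0.3, 22.5]
wrist_force: [-0.6, -0.3, -2.3]
grip_width: 0.0291
grip_force: 60.4
```

Emit:
carry_out --plan '[[[-0.3, 2.5, 0, 0, 0, 0], [-0.3, 4, 0, 0, 0, 0], [-0.3, 4, 0, 0, 0, 0], [-0.3, 4, 0, 0, 0, 0], [-0.3, 4, 0, 0, 0, 0]]]'

```text
t: 13.25
position: [0.4477, 0.1487, 0.162]
eef_rot: [-180.0, 0.1, 22.5]
wrist_force: [0.6, 0.5, -3.6]
grip_width: 0.0291
grip_force: 60.3
```

Emit:
carry_out --plan '[[[-0.3, 4.5, 0, 0, 0, 0], [-0.3, 4.5, 0, 0, 0, 0], [-0.3, 4.5, 0, 0, 0, 0], [-0.3, 4.5, 0, 0, 0, 0], [-0.3, 4.5, 0, 0, 0, 0]]]'

```text
t: 13.75
position: [0.52, -0.0651, 0.1619]
eef_rot: [-179.9, 0.1, 22.5]
wrist_force: [1.1, 1.2, -2.2]
grip_width: 0.0289
grip_force: 60.3
```

Emit:
carry_out --plan '[[[-0.4, 4.5, 0, 0, 0, 0], [-0.4, 4.5, 0, 0, 0, 0], [-0.4, 4.5, 0, 0, 0, 0], [-0.4, 4.5, 0, 0, 0, 0], [-0.3, 4.1, 0, 0, 0, 0]]]'

```text
t: 14.25
position: [0.587, -0.2767, 0.1613]
eef_rot: [-179.9, 0.1, 22.5]
wrist_force: [1.5, -0.7, -2.3]
grip_width: 0.0292
grip_force: 60.4
```

Emit:
carry_out --plan '[[[0, 0, 0, 0, 0, -0.14], [0, 0, 0, 0, 0, -0.14], [0, 0, 0, 0, 0, -0.14], [0, 0, 0, 0, 0, -0.14], [0, 0, 0, 0, 0, -0.14]]]'

```text
t: 14.75
position: [0.5868, -0.2745, 0.1613]
eef_rot: [-179.9, -0.0, 62.9]
wrist_force: [-0.2, -0.3, -3.9]
grip_width: 0.0291
grip_force: 60.9
```

Emit:
carry_out --plan '[[[0, 0, 0, 0, 0, -0.065], [0, 0, 0, 0, 0, 0], [0, 0, 0, 0, 0, 0]]]'

```text
t: 15.05
position: [0.587, -0.2746, 0.162]
eef_rot: [-179.9, -0.0, 66.2]
wrist_force: [0.0, -0.4, -2.4]
grip_width: 0.0292
grip_force: 60.9
```

Run:
```python
from vis import *
for _ in range(3): read_camera("side"); s=sense()
print(s["position"].round(4),s["eef_rot"].round(1),s["grip_width"],s["grip_force"])
c=wrist("w6"); print(proj(c,[.588,-.277,.016]))
from legs import *
x,y,z=s["position"]; legs([x,y,z],s["eef_rot"][2],[("ob",.588,-.275,z)])
```

```text
[ 0.5872 -0.2747  0.1625] [-180.    -0.    66.3] 0.02951460606604012 60.87711811065674
[327.10769122 227.88217396]
ob [ 0.    0.09 -0.  ]
```

View pics/w6.png

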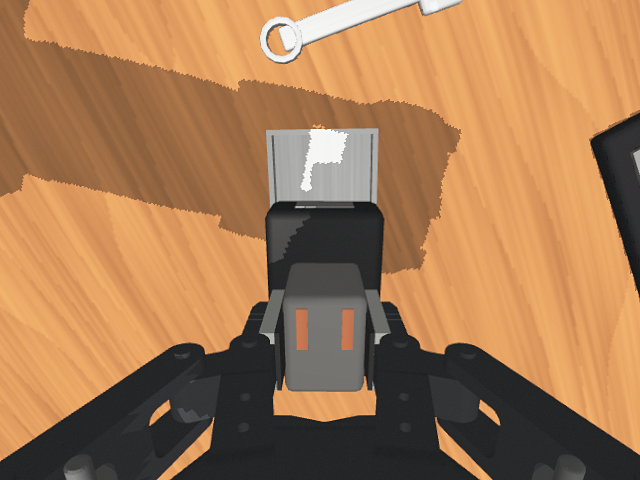

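The oblong tray is squarely aligned with the battery: its sides are at x 266 and 378, and its far edge is at row 128 as predicted. I lower it.

Emit:
carry_out --plan '[[[0, 0, 3.5, 0, 0, 0], [0, 0, 3.5, 0, 0, 0], [0, 0, 3, 0, 0, 0], [0, 0, 1.3, 0, 0, 0], [0, 0, 0.5, 0, 0, 0]]]'

```text
t: 15.75
position: [0.587, -0.2746, 0.0439]
eef_rot: [-179.9, -0.0, 66.3]
wrist_force: [-0.1, 0.0, -2.7]
grip_width: 0.0289
grip_force: 60.8
```

Emit:
carry_out --plan '[[[0, 0, 0, 0, 0, 0], [0, 0, 0, 0, 0, 0]]]'

```text
t: 15.95
position: [0.588, -0.2753, 0.0466]
eef_rot: [179.8, 0.0, 66.3]
wrist_force: [0.0, -1.0, -3.3]
grip_width: 0.0294
grip_force: 60.8
```

Emit:
carry_out --plan '[[[0, 0, 0, 0, 0, 0], [0, 0, 0, 0, 0, 0], [0, 0, 0, 0, 0, 0], [0, 0, 0, 0, 0, 0], [0, 0, 0, 0, 0, 0]]]' --hand 0.8

```text
t: 16.45
position: [0.5873, -0.2748, 0.045]
eef_rot: [180.0, 0.0, 66.3]
wrist_force: [0.0, -0.2, 0.5]
grip_width: 0.0681
grip_force: 0.0
```

Emit:
carry_out --plan '[[[0, 0, -2, 0, 0, 0], [0, 0, -4, 0, 0, 0], [0, 0, -4, 0, 0, 0], [0, 0, -2, 0, 0, -0.04], [0, 0, 0, 0, 0, 0]]]'

```text
t: 16.95
position: [0.5884, -0.2755, 0.1685]
eef_rot: [179.6, 0.1, 68.7]
wrist_force: [-0.5, -0.1, -0.5]
grip_width: 0.0684
grip_force: 0.0
```

Run:
```python
from vis import *
for _ in range(3): read_camera("side"); s=sense()
print(s["position"].round(4),s["eef_rot"].round(1),s["grip_width"],s["grip_force"])
wrist("w7")
from legs import *
x,y,z=s["position"]; legs([x,y,z],s["eef_rot"][2],[("c1",.451,.011,z)])
```

```text
[ 0.5868 -0.2744  0.1634] [-179.9   -0.    68.6] 0.06803263558753588 0.0
c1 [ 21.62 -23.06  -0.  ]
```

Emit:
carry_out --plan '[[[2.7, -2.9, 0, 0, 0, 0], [2.7, -2.9, 0, 0, 0, 0], [2.7, -2.9, 0, 0, 0, 0], [2.7, -2.9, 0, 0, 0, 0], [2.7, -2.9, 0, 0, 0, 0]]]' --hand 1

```text
t: 17.65
position: [0.5001, -0.0947, 0.1637]
eef_rot: [-179.9, -0.0, 68.6]
wrist_force: [1.3, -0.0, 0.7]
grip_width: 0.0855
grip_force: 0.0
```

Emit:
carry_out --plan '[[[2.7, -2.9, 0, 0, 0, 0], [2.7, -2.9, 0, 0, 0, 0], [2.7, -2.8, 0, 0, 0, 0], [0, 0, 0, 0, 0, 0], [0, 0, 0, 0, 0, 0]]]'

```text
t: 18.15
position: [0.4506, 0.0109, 0.1643]
eef_rot: [-179.9, 0.0, 68.7]
wrist_force: [0.5, -0.8, -0.3]
grip_width: 0.0854
grip_force: 0.0
```

Run:
```python
from vis import *
for _ in range(3): read_camera("side"); s=sense()
print(s["position"].round(4),s["eef_rot"].round(1),s["grip_width"],s["grip_force"])
c=wrist("w8"); print(proj(c,[.451,.011,.068]),proj(c,[.4445,.156,.068]))
a=cv2.imread("pics/w7.png");b=c["image"]; cv2.imwrite("pics/w78.png",cv2.resize(np.hstack([a,b]),(800,300)))
```

```text
[0.4512 0.0098 0.1645] [-180.     0.    68.6] 0.08522545058803553 0.0
[324.08944102 242.90006245] [222.3585773   25.04287121]
```

View pics/w78.png

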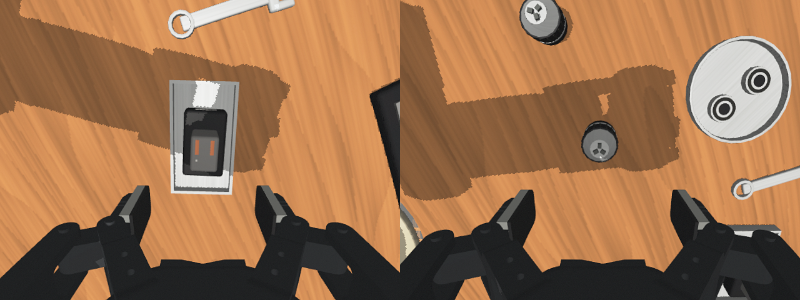

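The battery stands in its tray. The chuck nose is at about (320,240), against a predicted (324,243). I descend onto the chuck.

Emit:
carry_out --plan '[[[0, 0, 4, 0, 0, 0], [0, 0, 4, 0, 0, 0], [0, 0, 4, 0, 0, 0], [0, 0, 2.5, 0, 0, 0], [0, 0, 0.6, 0, 0, 0]]]'

```text
t: 18.85
position: [0.4496, 0.0102, 0.0115]
eef_rot: [-179.7, 0.0, 68.6]
wrist_force: [0.3, 0.5, -0.6]
grip_width: 0.0851
grip_force: 0.0
```

Emit:
carry_out --plan '[[[0, 0, 0, 0, 0, 0], [0, 0, 0, 0, 0, 0], [0, 0, 0, 0, 0, 0], [0, 0, 0, 0, 0, 0], [0, 0, 0, 0, 0, 0]]]' --hand 0.2

```text
t: 19.35
position: [0.4515, 0.0104, 0.0153]
eef_rot: [179.9, -0.0, 68.6]
wrist_force: [-3.7, -0.8, 9.1]
grip_width: 0.0416
grip_force: 59.9
```

Run:
```python
from vis import *
for _ in range(3): read_camera("side"); s=sense()
print(s["position"].round(4),s["eef_rot"].round(1),s["grip_width"],s["grip_force"],s["wrist_force"])
from legs import *
x,y,z=s["position"]; legs([x,y,z],s["eef_rot"][2],[("tF",.604,.294,z)])
```

```text
[0.4514 0.0104 0.0153] [179.9  -0.   68.6] 0.04147635515137743 59.93232250213623 [-3.22329168 -0.67577637  8.39548782]
tF [31.97  3.88 -0.  ]
```

Emit:
carry_out --plan '[[[0, 0, -1, 0, 0, 0], [0, 0, -3, 0, 0, 0], [0, 0, -3, 0, 0, 0], [0, 0, -3, 0, 0, 0], [0, 0, 0, 0, 0, 0]]]'

```text
t: 20.0
position: [0.4528, 0.0102, 0.118]
eef_rot: [179.5, -0.1, 68.6]
wrist_force: [0.0, 0.0, -3.0]
grip_width: 0.0415
grip_force: 61.4
```

Emit:
carry_out --plan '[[[4, 0.5, 0, 0, 0, 0], [4, 0.5, 0, 0, 0, 0], [4, 0.5, 0, 0, 0, 0], [4, 0.5, 0, 0, 0, 0], [4, 0.5, 0, 0, 0, 0]]]'

```text
t: 20.5
position: [0.5472, 0.1893, 0.1133]
eef_rot: [-180.0, 0.0, 68.6]
wrist_force: [-0.0, -1.0, -2.5]
grip_width: 0.0414
grip_force: 61.5
```

Emit:
carry_out --plan '[[[4, 0.5, 0, 0, 0, 0], [4, 0.5, 0, 0, 0, 0], [4, 0.4, 0, 0, 0, 0], [0, 0, 0, 0, 0, 0], [0, 0, 0, 0, 0, 0]]]'

```text
t: 21.0
position: [0.6032, 0.2946, 0.1126]
eef_rot: [-179.9, 0.1, 68.7]
wrist_force: [-0.6, 0.1, -2.4]
grip_width: 0.0418
grip_force: 61.7
```

Run:
```python
from vis import *
for _ in range(3): read_camera("side"); s=sense()
print(s["position"].round(4),s["eef_rot"].round(1),s["grip_width"],s["grip_force"],s["wrist_force"])
c=wrist("w9")
e=np.radians(68.7);u=np.array([np.cos(e),np.sin(e)]);v=np.array([u[1],-u[0]])
for a,b in [(1,1),(1,-1),(-1,1),(-1,-1)]: print(a,b,proj(c,[*(np.array([.594,.268])+.068*(a*u+b*v)),.016]).round())
```

```text
[0.6035 0.2933 0.1138] [-180.     0.    68.6] 0.041686606810865875 61.67665958404541 [ 0.57131752  0.40373133 -1.95189473]
1 1 [431. 183.]
1 -1 [220. 184.]
-1 1 [416. 364.]
-1 -1 [236. 364.]
```

View pics/w9.png

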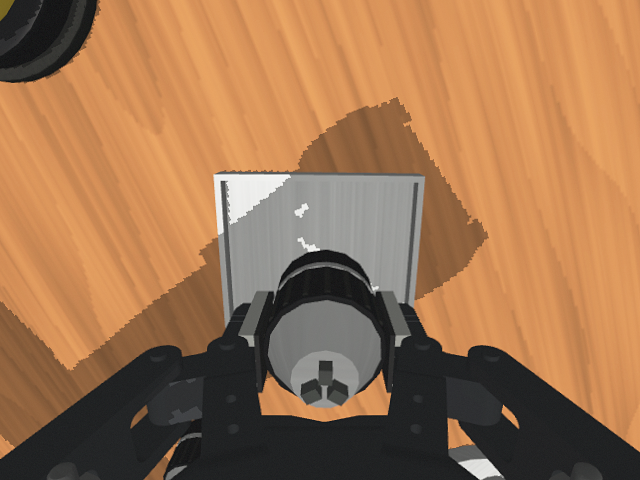

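The tray's far corners are at (214,174) and (424,177), so the tray is 3–4 mm farther forward than estimated. I shift 0.3 cm and lower.

Emit:
carry_out --plan '[[[0.3, -0.1, 3, 0, 0, 0], [0, 0, 3, 0, 0, 0], [0, 0, 2, 0, 0, 0], [0, 0, 1, 0, 0, 0], [0, 0, 0.4, 0, 0, 0]]]'

```text
t: 21.7
position: [0.6039, 0.2969, 0.0195]
eef_rot: [-180.0, 0.0, 68.6]
wrist_force: [-0.1, 0.2, -3.2]
grip_width: 0.0414
grip_force: 61.7
```

Emit:
carry_out --plan '[[[0, 0, 0, 0, 0, 0], [0, 0, 0, 0, 0, 0]]]'

```text
t: 21.9
position: [0.6046, 0.2976, 0.0212]
eef_rot: [179.9, -0.1, 68.6]
wrist_force: [0.3, -0.5, -2.2]
grip_width: 0.0419
grip_force: 62.0
```

Emit:
carry_out --plan '[[[0, 0, 0, 0, 0, 0], [0, 0, 0, 0, 0, 0], [0, 0, 0, 0, 0, 0], [0, 0, 0, 0, 0, 0], [0, 0, 0, 0, 0, 0]]]' --hand 0.68

```text
t: 22.4
position: [0.604, 0.2975, 0.02]
eef_rot: [180.0, -0.0, 68.6]
wrist_force: [0.4, -0.2, -0.8]
grip_width: 0.0579
grip_force: 0.0
```

Emit:
carry_out --plan '[[[0, 0, -2, 0, 0, 0], [0, 0, -4, 0, 0, 0], [0, 0, -4, 0, 0, 0], [0, 0, -3, 0, 0, 0], [0, 0, 0, 0, 0, 0]]]'

```text
t: 22.9
position: [0.6057, 0.2981, 0.1552]
eef_rot: [179.6, -0.3, 68.6]
wrist_force: [0.5, 0.1, -0.5]
grip_width: 0.0583
grip_force: 0.0
```

Run:
```python
from vis import *
for _ in range(3): read_camera("side"); s=sense()
print(s["position"].round(4),s["eef_rot"].round(1),s["grip_width"],s["grip_force"])
wrist("w10")
from legs import *
x,y,z=s["position"]; legs([x,y,z],s["eef_rot"][2],[("c2",.4445,.157,z)])
```

```text
[0.6036 0.2974 0.1489] [-1.799e+02  1.000e-01  6.860e+01] 0.05828315581920514 0.0
c2 [-18.87  -9.7   -0.  ]
```

Emit:
carry_out --plan '[[[-3.8, -1.9, 0, 0, 0, 0], [-3.8, -2, 0, 0, 0, 0], [-3.8, -1.9, 0, 0, 0, 0], [-3.8, -2, 0, 0, 0, 0], [-3.7, -1.9, 0, 0, 0, 0]]]' --hand 1

```text
t: 23.6
position: [0.4426, 0.1559, 0.1487]
eef_rot: [-179.9, 0.1, 68.6]
wrist_force: [0.1, -0.7, -0.0]
grip_width: 0.0855
grip_force: 0.0
```

Emit:
carry_out --plan '[[[0, 0, 4, 0, 0, 0], [0, 0, 4, 0, 0, 0], [0, 0, 3.5, 0, 0, 0], [0, 0, 1.5, 0, 0, 0], [0, 0, 0.5, 0, 0, 0]]]'

```text
t: 24.1
position: [0.4431, 0.1566, 0.0126]
eef_rot: [-179.7, 0.1, 68.6]
wrist_force: [1.0, 0.7, 0.3]
grip_width: 0.0856
grip_force: 0.0
```

Emit:
carry_out --plan '[[[0, 0, 0, 0, 0, 0], [0, 0, 0, 0, 0, 0], [0, 0, 0, 0, 0, 0], [0, 0, 0, 0, 0, 0], [0, 0, 0, 0, 0, 0]]]' --hand 0.2

```text
t: 24.6
position: [0.4452, 0.157, 0.016]
eef_rot: [179.9, -0.0, 68.6]
wrist_force: [-0.8, 1.1, 6.1]
grip_width: 0.0418
grip_force: 60.5
```

Run:
```python
from vis import *
for _ in range(3): read_camera("side"); s=sense()
print(s["position"].round(4),s["eef_rot"].round(1),s["grip_width"],s["grip_force"],s["wrist_force"])
from legs import *
x,y,z=s["position"]; legs([x,y,z],s["eef_rot"][2],[("tN",.5845,.2445,z)])
```

```text
[0.4452 0.157  0.016 ] [179.9  -0.   68.6] 0.041555020625196844 60.45971632003784 [-1.43483486  0.5025351   5.69160627]
tN [13.23  9.79 -0.  ]
```

Emit:
carry_out --plan '[[[0, 0, -1, 0, 0, 0], [0, 0, -3, 0, 0, 0], [0, 0, -3.5, 0, 0, 0], [0, 0, -3.5, 0, 0, 0], [0, 0, 0, 0, 0, 0]]]'

```text
t: 25.25
position: [0.4469, 0.1571, 0.1297]
eef_rot: [179.5, -0.2, 68.6]
wrist_force: [0.4, -0.1, -2.6]
grip_width: 0.0415
grip_force: 61.2
```

Emit:
carry_out --plan '[[[2.7, 2, 0, 0, 0, 0], [2.7, 2, 0, 0, 0, 0], [2.7, 2, 0, 0, 0, 0], [2.6, 1.9, 0, 0, 0, 0], [2.5, 1.9, 0, 0, 0, 0]]]'

```text
t: 25.75
position: [0.5847, 0.2448, 0.1244]
eef_rot: [-180.0, 0.0, 68.6]
wrist_force: [0.8, 0.4, -1.6]
grip_width: 0.0415
grip_force: 61.2
```

Emit:
carry_out --plan '[[[0, 0, 0, 0, 0, 0], [0, 0, 3, 0, 0, 0], [0, 0, 0, 0, 0, 0], [0, 0, 0, 0, 0, 0]]]'

```text
t: 26.15
position: [0.5836, 0.2438, 0.095]
eef_rot: [-179.9, 0.0, 68.6]
wrist_force: [-0.2, 0.5, -0.7]
grip_width: 0.0415
grip_force: 61.4
```

Run:
```python
from vis import *
for _ in range(3): read_camera("side"); s=sense()
print(s["position"].round(4),s["eef_rot"].round(1),s["grip_width"],s["grip_force"])
c=wrist("w11"); a=cv2.imread("pics/w10.png")
cv2.imwrite("pics/w1011.png",cv2.resize(np.hstack([a,c["image"]]),(800,300)))
```

```text
[0.5845 0.2441 0.0964] [ 1.799e+02 -1.000e-01  6.860e+01] 0.04165295084769556 61.4020299911499
```

View pics/w1011.png

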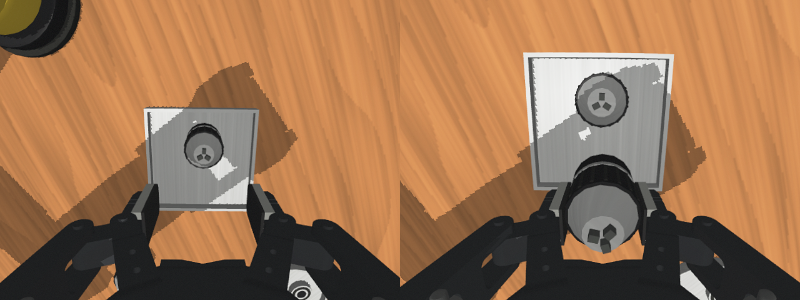

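The first chuck stands upright, and the second is aligned behind it with a clear gap. I lower it and release.

Emit:
carry_out --plan '[[[0, 0, 3, 0, 0, 0], [0, 0, 2.5, 0, 0, 0], [0, 0, 1.2, 0, 0, 0], [0, 0, 0.6, 0, 0, 0], [0, 0, 0.25, 0, 0, 0]]]'

```text
t: 26.85
position: [0.5845, 0.2441, 0.02]
eef_rot: [180.0, -0.0, 68.6]
wrist_force: [-7.6, -0.8, 13.4]
grip_width: 0.0417
grip_force: 62.8
```

Emit:
carry_out --plan '[[[0, 0, 0, 0, 0, 0], [0, 0, 0, 0, 0, 0]]]'

```text
t: 27.05
position: [0.5847, 0.2442, 0.0204]
eef_rot: [179.9, -0.1, 68.6]
wrist_force: [-0.2, -0.2, -1.5]
grip_width: 0.0415
grip_force: 61.7
```

Emit:
carry_out --plan '[[[0, 0, 0, 0, 0, 0], [0, 0, 0, 0, 0, 0], [0, 0, 0, 0, 0, 0], [0, 0, 0, 0, 0, 0], [0, 0, 0, 0, 0, 0]]]' --hand 0.68

```text
t: 27.55
position: [0.5842, 0.2441, 0.0195]
eef_rot: [180.0, -0.0, 68.6]
wrist_force: [0.6, -0.1, -0.2]
grip_width: 0.0583
grip_force: 0.0
```

Emit:
carry_out --plan '[[[0, 0, -2, 0, 0, 0], [0, 0, -4, 0, 0, 0], [0, 0, -4, 0, 0, 0], [0, 0, -4, 0, 0, 0], [0, 0, -4, 0, 0, 0]]]'

```text
t: 28.05
position: [0.5839, 0.244, 0.2012]
eef_rot: [180.0, -0.0, 68.6]
wrist_force: [0.3, 0.5, 0.8]
grip_width: 0.058
grip_force: 0.0
```

Emit:
carry_out --plan '[[[-4, -1, 0, 0, 0, 0], [-4, -1, 0, 0, 0, 0], [0, 0, 0, 0, 0, 0]]]'

```text
t: 28.35
position: [0.534, 0.1743, 0.1994]
eef_rot: [-179.9, 0.1, 68.5]
wrist_force: [-0.4, -0.0, -0.4]
grip_width: 0.058
grip_force: 0.0
```

Run:
```python
from vis import *
c=wrist(); s=read_camera("side")["image"][180:405,230:430]
cv2.imwrite("pics/fin.png",np.hstack([cv2.resize(c["image"],(433,325)),cv2.resize(s,(289,325))])); print(sense()["t"])
```

```text
28.45
```

View pics/fin.png

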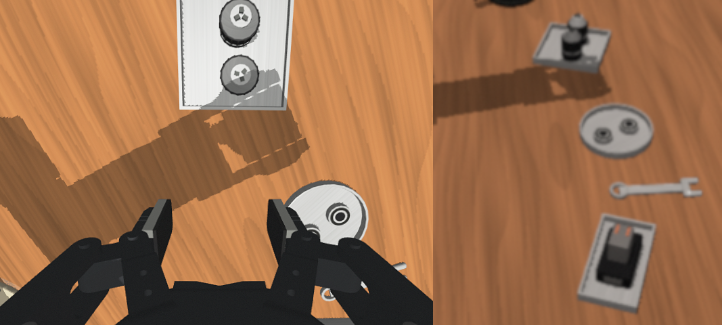

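All five parts are in place: chucks upright at (239,20) and (239,75), bearings in the dish, and the battery in the oblong tray. The wrench hasn't moved.

```bash
python3 -c "
from workcell import *
print(job_done())"
```

```text
the job is handed in; nothing more can be done
None
```

I handed the job in at about 28 s: in the last pictures both bearings lie flat in the dish, both chucks stand nose up in the square tray and the battery stands in the oblong tray; the arm never went near the sander or wrench, and no verdict came back.

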